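Make up two pump repair kits in the spares store

ROBOT

A 6-joint arm with a two-finger parallel gripper is mounted at the origin on the work surface. World frame = base frame: x ahead of the robot, y to its left, z up, the work surface at z = 0. Lengths are in m, angles in rad, forces in N, time in s.
With the tool pointing down it reaches from about 0.3 to 0.75 m from the base axis. Payload 8.5 kg.
Tool frame: the origin (TCP) lies on the mounting face of the last link; the fingertips stand 173 mm ahead of it and the grasp point (between the pads) lies ahead of it (manip.tcp_to_grasp is the z of the grasp point in the tool frame, in m); z points along the fingers, y is the line along which they close (so a half turn about z gives the same grasp; the last joint's range is limited). The gripper opens to 85 mm and grips with 20 to 120 N. Pads are 22 mm wide; open, the fingers measure 114 mm over their backs; the gripper's body (76 mm by 85 mm) begins 54 mm behind the grasp point. The pads swing forward as they close: fully open they stand 13 mm farther back than shut.
Start: joints at [-1.326, 0.381, 1.297, -0, 1.464, -0.215], TCP at [0.244, -0.493, 0.405] pointing down, gripper open.
Joint ranges: [-3.11, 3.11], [-0.89, 2.33], [0.22, 2.48], [-1.42, 4.56], [0.17, 2.85], [-2.88, 2.88]. Speed limits (rad/s): [2.39, 2.39, 3.14, 3.14, 3.14, 3.14].

INTERFACE

Orientations are given as a rotation vector (axis times angle).
In Python, from station import manip, eyes, sign_off, silhouettes, landmark_of gives the robot as it stands. The module is installed in compiled form; this text tells all that it offers.
- The arm moves only by the tool move_arm, never from a script. Its argument "deltas" is a list of rows, each a list of 4 numbers: the shift along the tool's x, y, z in units of 30 mm (1.0 is 30 mm), then the turn about the tool's z in degrees. A call has 1 to 10 rows; each row is the pose to reach, as a shift and turn from the pose commanded when the call began, along the tool's axes at that moment; what a row does not reach only later rows make up. A row lasts 1/10 s, in which the tool goes at most 50 mm and 8.59 degrees, less where a joint would pass 70% of its speed; a pose out of reach is approached as far as the arm can. A call with a gripper value outside its range is refused whole. "gripper" is the opening in per cent of the stroke, from 0 (shut) to 100 (fully open), set as the call begins (left out, the last holds). The fingers move at their own pace and stop on an object; "grip_force" is the grip in N (left out, the last holds). Time passes only in rows, so rows that repeat a pose let the fingers close. It gives the time, the measured TCP pose, the force, the opening and the grip force at its end, in the units of the state.
- manip.get_state(): the state, without advancing time (a new reading comes with each control period).
- eyes.camera(name): name is "side" or "top"; returns the picture (420x560x3 uint8, red, green, blue); there is no depth.
- eyes.camera_params(name): a dict with "fx", "fy", "cx", "cy" (pixels), "k1" (the pictures are not rectified: a ray, as slopes to the right and down, at radius r is drawn at 1 + k1 r^2 times it, then the intrinsics apply), "world_from_camera" (4x4, takes a point from camera to world coordinates). Camera axes: x right, y up, looking along -z (the intrinsics and any distortion apply to the point x, -y, -z); pixel columns grow to the right and rows downward; lengths in m; the calibration is good to about 2 mm. A picture is of the moment at which its call begins. camera_params takes no time and is no camera call.
- sign_off(): hands the job in; it is judged then, once.
Trained networks look in the newest picture that a camera, given by its name, has taken for a name from the list of things; names that differ only in an ending like _2 or _b are one class to them, and where a whole thing is asked for, a point or a joint stands for the part that bears it (a point fixed in the world has none). Each returns a list of dicts, best first, with "p" (0 to 1); they miss things now and then, are a little off and sometimes report something else, mostly with a low value. They report only what shows in the picture. A call takes as long as a camera call. They do not tell look-alikes from the thing itself.
- silhouettes(label, camera): "mask" (420x560 bool, what is visible of it) and "box" ([centre column, centre row, width, height] in pixels, round what is visible of it).
- landmark_of(label, camera): "position" ([column, row] in pixels: a listed point, or the origin of a listed thing).
The state is a dict: "clock": time; "q": joint angles; "dq": joint speeds; "effort": joint torques, N m; "position": TCP position; "eef_rot": TCP orientation; "wrist_force": force on the tool from outside, world axes, zero at the start; "torque": the same for the moment, N m; "opening": finger opening in m; "grip_force": force on a finger pad.
Only numpy, scipy, OpenCV 4.12 (cv2) and the standard library are available. Lean on these libraries where they do the work, as an engineer would, in place of code of your own. Each camera call takes 0.05 s, during which the arm holds its last target. There are 200 camera calls.

TASK

Make up the two repair kits from the row of spares: the impeller, the larger ball bearing and the hexagon nut go into the three-compartment tray, and the plummer block and the flanged bush into the two-compartment tray. Put one part in each compartment (any compartment of its tray), the same way up as it stands now and flat on the tray's floor, and set it down gently rather than dropping it. Leave the smaller bearing, the bottle and the carton where they are.

Things in the scene. Friction and masses are not known exactly. Their poses are not given: they have to be found in the camera images.
- impeller: Pump impeller: a round disc 62 mm across and 10 mm thick with six curved vanes standing on it up to 18 mm, and a plain round hub 26 mm across in the middle, rising to 44 mm (grip the hub above the vanes). Loose, steel, about 0.22 kg. Origin: centre of its underside, z up. Starts in the stock row, on the robot's side of the trays.
- large_bearing: The larger of the two ball bearings: a flat ring 62 mm outside, 30 mm hole, 24 mm high, lying flat, two dark rings on its face. Loose, steel, about 0.30 kg. Origin: centre of its underside, z up. Starts in the stock row, on the robot's side of the trays.
- hex_nut: Hexagon nut lying flat: 46 mm across flats (53 mm across corners), 28 mm high, 28 mm hole. One pair of flats faces its +x and -x, the others follow every 60 degrees. Loose, steel, about 0.22 kg. Origin: centre of its underside, z up. Starts in the stock row, on the robot's side of the trays.
- bearing_block: Plummer block (bearing housing on a foot): foot 80 mm long (its x) by 32 mm wide (its y) and 12 mm thick, with two bolt holes; in the middle a round-topped housing 44 mm long, 48 mm high, its flat faces 32 mm apart along y, with a dark bore. Loose, steel, about 0.35 kg. Origin: centre of its underside, z up. Starts in the stock row, on the robot's side of the trays.
- flanged_bush: Flanged bush standing on its flange: flange 56 mm across and 7 mm thick, plain sleeve 38 mm across above it, 42 mm high in all, dark bore 28 mm. Loose, steel, about 0.25 kg. Origin: centre of its underside, z up. Starts in the stock row, on the robot's side of the trays.
- small_bearing: The smaller ball bearing, which belongs to neither kit: ring 45 mm outside, 20 mm hole, 20 mm high, lying flat in the same stock row. To be left where it is. Loose, steel, about 0.14 kg. Origin: centre of its underside, z up.
- three_tray: Kit tray with three compartments in a row, white plastic, 268 mm (its y) by 128 mm (its x). Each compartment is 84 mm (tray y) by 120 mm (tray x) inside; walls 4 mm thick, rims 16 mm and floor 4 mm above the bench. Fixed. Origin: centre of its underside on the bench; compartment centres at tray x = 0, y = -88, 0 and 88 mm.
- two_tray: Kit tray with two compartments side by side, white plastic, 180 mm (its y) by 128 mm (its x). Each compartment is 84 mm (tray y) by 120 mm (tray x) inside; walls 4 mm thick, rims 16 mm and floor 4 mm above the bench. Fixed. Origin: centre of its underside on the bench; compartment centres at tray x = 0, y = -44 and 44 mm.
- oil_bottle: Bystander: round white bottle 66 mm across, 170 mm tall, standing at the left of the work. Origin: centre of its underside. Leave it alone.
- carton: Bystander: closed cardboard carton 90 by 120 mm, 60 mm high, at the right of the work. Origin: centre of its underside. Leave it alone.
There are look-alikes about, which are no part of the job. What is shaped like the two_tray but yellow is not meant.

How it is judged:
At the end, for the whole second after the job is handed in: Each part rests upright (0.12 rad) on the floor of its own tray (origin under 9 mm above the tray's underside), one per compartment (within 35 mm of its centre along the row, 50 mm across), at rest. Small bearing moved under 20 mm, bottle and carton under 30 mm (x of impeller in the frame of three_tray between -0.05 and 0.05 m and z of impeller in the frame of three_tray between -0.01 and 0.009 m and angle between each of impeller, large_bearing, hex_nut, bearing_block, flanged_bush's own z axis and vertical below 0.12 rad and linear speed of each of impeller, large_bearing, hex_nut, bearing_block, flanged_bush below 0.02 m/s and angular speed of each of impeller, large_bearing, hex_nut, bearing_block, flanged_bush below 0.2 rad/s and x of large_bearing in the frame of three_tray between -0.05 and 0.05 m and z of large_bearing in the frame of three_tray between -0.01 and 0.009 m and x of hex_nut in the frame of three_tray between -0.05 and 0.05 m and z of hex_nut in the frame of three_tray between -0.01 and 0.009 m and ((y of impeller in the frame of three_tray between -0.123 and -0.053 m and y of large_bearing in the frame of three_tray between -0.035 and 0.035 m and y of hex_nut in the frame of three_tray between 0.053 and 0.123 m) or (y of impeller in the frame of three_tray between -0.123 and -0.053 m and y of large_bearing in the frame of three_tray between 0.053 and 0.123 m and y of hex_nut in the frame of three_tray between -0.035 and 0.035 m) or (y of impeller in the frame of three_tray between -0.035 and 0.035 m and y of large_bearing in the frame of three_tray between -0.123 and -0.053 m and y of hex_nut in the frame of three_tray between 0.053 and 0.123 m) or (y of impeller in the frame of three_tray between -0.035 and 0.035 m and y of large_bearing in the frame of three_tray between 0.053 and 0.123 m and y of hex_nut in the frame of three_tray between -0.123 and -0.053 m) or (y of impeller in the frame of three_tray between 0.053 and 0.123 m and y of large_bearing in the frame of three_tray between -0.123 and -0.053 m and y of hex_nut in the frame of three_tray between -0.035 and 0.035 m) or (y of impeller in the frame of three_tray between 0.053 and 0.123 m and y of large_bearing in the frame of three_tray between -0.035 and 0.035 m and y of hex_nut in the frame of three_tray between -0.123 and -0.053 m)) and x of bearing_block in the frame of two_tray between -0.05 and 0.05 m and z of bearing_block in the frame of two_tray between -0.01 and 0.009 m and x of flanged_bush in the frame of two_tray between -0.05 and 0.05 m and z of flanged_bush in the frame of two_tray between -0.01 and 0.009 m and ((y of bearing_block in the frame of two_tray between -0.079 and -0.009 m and y of flanged_bush in the frame of two_tray between 0.009 and 0.079 m) or (y of bearing_block in the frame of two_tray between 0.009 and 0.079 m and y of flanged_bush in the frame of two_tray between -0.079 and -0.009 m)) and distance of small_bearing from where it was at the start of the episode below 0.02 m and distance of each of oil_bottle, carton from where it was at the start of the episode below 0.03 m); the robot touches nothing.
It fails at once if a part is dropped (moves faster than 0.6 m/s while the fingers do not touch it: a fall of about 18 mm) ((linear speed of impeller above 0.6 m/s and contact force between the fingers and impeller below 0.1 N) or (linear speed of large_bearing above 0.6 m/s and contact force between the fingers and large_bearing below 0.1 N) or (linear speed of hex_nut above 0.6 m/s and contact force between the fingers and hex_nut below 0.1 N) or (linear speed of bearing_block above 0.6 m/s and contact force between the fingers and bearing_block below 0.1 N) or (linear speed of flanged_bush above 0.6 m/s and contact force between the fingers and flanged_bush below 0.1 N)).
It fails at once if the smaller bearing is moved 20 mm or more (distance of small_bearing from where it was at the start of the episode above 0.02 m).
It fails at once if the bottle or the carton is moved 30 mm or more (distance of any of oil_bottle, carton from where it was at the start of the episode above 0.03 m).
It also fails if it takes over 128 s, if anything falls off the work surface, if the arm or the gripper's body presses on something with over 40 N, if the wrist force passes 120 N, or if a joint passes its speed limit or range.

## Working session

There is one attempt and no reset: what is moved stays moved. The work goes in short steps, Python scripts to look and compute and a tool call to move; the robot and the scene stay as the last step left them, time stands still between calls to the robot, and variables do not carry over. Pictures are saved under pics/ and viewed, at most 14 in all, crops included, and the job is handed in when it is done.

Besides the shell and the picture viewer there is one more tool, called as name(argument=value, ...), one argument or row to a line, values as JSON. move_arm: Moves the arm, as the interface text tells. Its arguments: {"type":"object","properties":{"deltas":{"type":"array","items":{"type":"array","items":{"type":"number"}}},"gripper":{"type":"number"},"grip_force":{"type":"number"}},"required":["deltas"]}

```bash
mkdir -p pics; cat > h.py <<'E'
import numpy as np, cv2
from station import manip, eyes, silhouettes, landmark_of
def ray(cam,px):
    P=eyes.camera_params(cam); d=np.array([(px[0]-P['cx'])/P['fx'],(px[1]-P['cy'])/P['fy']])
    u=d.copy()
    for _ in range(30): u=d/(1+P['k1']*(u@u))
    T=np.array(P['world_from_camera']); return T[:3,3], T[:3,:3]@np.array([u[0],-u[1],-1])
def at_z(cam,px,z):
    o,r=ray(cam,px); return o+r*(z-o[2])/r[2]
def proj(cam,X):
    P=eyes.camera_params(cam);T=np.array(P['world_from_camera']);c=T[:3,:3].T@(np.array(X)-T[:3,3])
    u=np.array([c[0],-c[1]])/-c[2];u=u*(1+P['k1']*(u@u));return np.array([P['fx']*u[0]+P['cx'],P['fy']*u[1]+P['cy']])
def save(cam,name,box=None,s=1):
    im=eyes.camera(cam)
    c=im if box is None else im[box[1]:box[3],box[0]:box[2]]
    cv2.imwrite('pics/'+name,cv2.resize(c[:,:,::-1],None,fx=s,fy=s,interpolation=cv2.INTER_CUBIC)); return im
E
python3 - <<'E'
from h import *
save('top','t0.png',s=1.42);save('side','s0.png',s=1.42)
print(manip.tcp_to_grasp,manip.get_state()['eef_rot'])
for c in('top','side'):
    P=eyes.camera_params(c);print(c,P['fx'],P['k1'],np.round(P['world_from_camera'],3).tolist())
for n in['impeller','large_bearing','hex_nut','bearing_block','flanged_bush','small_bearing','three_tray','two_tray','oil_bottle','carton']:
    for c in ('top','side'):
        for d in landmark_of(n,c)[:3]: print(n,c,round(d['p'],2),np.round(d['position']),np.round(at_z(c,d['position'],0)[:2],3))
E
```

```text
0.1547 [-3.05762042e+00 -7.15635114e-01  4.07722084e-05]
top 544.5684981433744 0.03141143158991818 [[-0.013, 0.995, -0.101, 0.284], [-1.0, -0.012, 0.006, -0.004], [0.005, 0.101, 0.995, 1.709], [0.0, 0.0, 0.0, 1.0]]
side 415.1261963755287 -0.03702814415583645 [[1.0, 0.008, -0.019, 0.43], [-0.019, 0.711, -0.703, -0.93], [0.008, 0.703, 0.711, 0.957], [0.0, 0.0, 0.0, 1.0]]
impeller top 0.71 [186. 206.] [0.452 0.288]
impeller side 0.71 [278. 166.] [0.451 0.26 ]
large_bearing top 0.58 [296. 201.] [ 0.465 -0.059]
large_bearing side 0.56 [280. 232.] [ 0.452 -0.067]
hex_nut top 0.54 [372. 204.] [ 0.451 -0.299]
hex_nut side 0.85 [280. 302.] [ 0.449 -0.317]
hex_nut side 0.3 [343. 255.] [ 0.637 -0.159]
bearing_block top 0.58 [263. 206.] [0.45  0.046]
bearing_block side 0.62 [277. 208.] [0.443 0.039]
flanged_bush top 0.75 [219. 204.] [0.458 0.184]
flanged_bush side 0.63 [281. 178.] [0.461 0.194]
small_bearing top 0.51 [335. 206.] [ 0.447 -0.182]
small_bearing side 0.69 [281. 264.] [ 0.454 -0.192]
three_tray top 0.58 [226. 149.] [0.634 0.162]
three_tray side 0.85 [329. 184.] [0.627 0.158]
two_tray top 0.96 [320. 148.] [ 0.635 -0.137]
two_tray top 0.96 [365. 264.] [ 0.264 -0.271]
two_tray top 0.52 [132. 153.] [0.624 0.458]
two_tray side 0.62 [208. 289.] [ 0.252 -0.275]
two_tray side 0.58 [342. 255.] [ 0.636 -0.16 ]
oil_bottle top 0.78 [136. 154.] [0.622 0.447]
oil_bottle top 0.56 [432. 167.] [ 0.569 -0.491]
oil_bottle top 0.35 [225. 149.] [0.633 0.166]
oil_bottle side 0.88 [320. 135.] [0.62  0.456]
carton top 0.94 [434. 166.] [ 0.569 -0.499]
carton top 0.59 [226. 147.] [0.64  0.162]
carton side 0.95 [329. 366.] [ 0.562 -0.498]
carton side 0.63 [279. 231.] [ 0.451 -0.06 ]
```

View pics/t0.png

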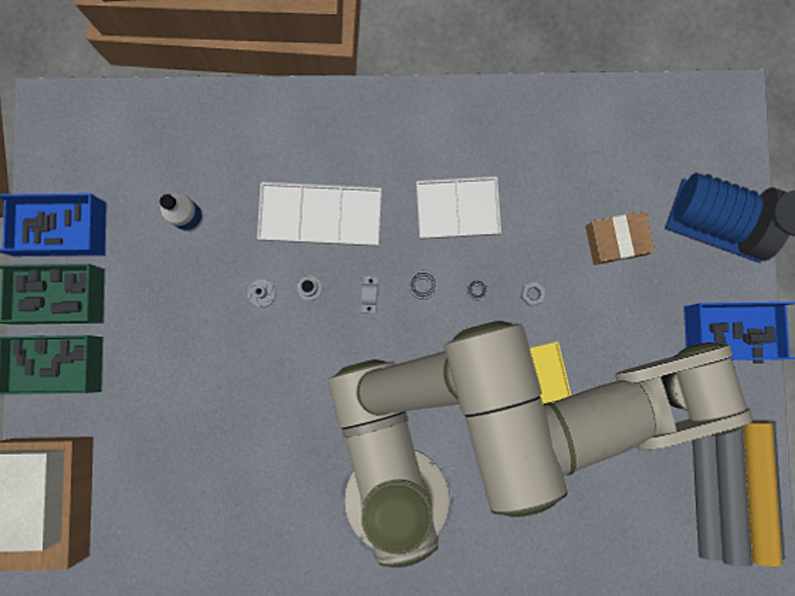

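View pics/s0.png

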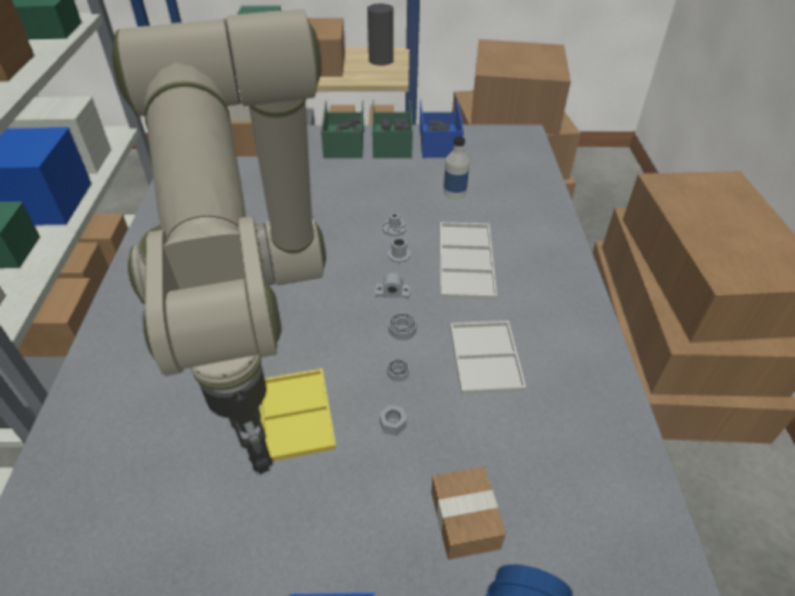

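Top view (scaled picture pixels): impeller (262,292), bush (308,287), block (369,294), large bearing (423,285), small bearing (477,289), nut (533,293). Trays: white three-tray (320,213), white two-tray (458,207). The look-alikes are the yellow two-compartment tray (550,370), not meant, and the small bearing against the large one. The wanted ones are the white two-tray at (458,207) and the wider ring at (423,285). Next I refine by fitting silhouettes.

```bash
cat > fit.py <<'E'
from h import *
from scipy.optimize import minimize
from scipy.spatial.transform import Rotation
a=np.arange(0,360,10)*np.pi/180
def cyl(r,z0,z1): return np.array([[r*np.cos(t),r*np.sin(t),z] for z in(z0,z1) for t in a])
def box(x,y,z0,z1): return np.array([[i*x/2,j*y/2,z] for i in(-1,1) for j in(-1,1) for z in(z0,z1)])
hs=np.array([[.0265*np.cos(t),.0265*np.sin(t),z] for z in(0,.028) for t in np.radians(np.arange(30,390,60))])
half=np.array([[.022*np.cos(t),y,max(0.,.026+.022*np.sin(t))] for y in(-.016,.016) for t in a])
M={'impeller':[cyl(.031,0,.014),cyl(.013,0,.044)],'large_bearing':[cyl(.031,0,.024)],'hex_nut':[hs],
'bearing_block':[box(.08,.032,0,.012),box(.044,.032,0,.026),half],'flanged_bush':[cyl(.028,0,.007),cyl(.019,0,.042)],'small_bearing':[cyl(.0225,0,.02)]}
S=4
def render(n,c,p):
    m=np.zeros((420*S,560*S),np.uint8);R=Rotation.from_euler('z',p[2]).as_matrix()
    for pts in M[n]:
        uv=np.array([proj(c,R@q+[p[0],p[1],p[3] if len(p)>3 else 0]) for q in pts])
        cv2.fillConvexPoly(m,cv2.convexHull(np.round((uv+.5)*S-.5).astype(np.int32)),1)
    return m
def fit(n,c,x0,z0=0,yaws=(0,)):
    ds=[d for d in silhouettes(n,c) if abs(at_z(c,d['box'][:2],z0+.01)[:2]-x0).max()<.05]
    if not ds: return None
    m=cv2.resize(ds[0]['mask'].astype(np.uint8),None,fx=S,fy=S,interpolation=cv2.INTER_NEAREST)
    ys,xs=np.nonzero(m);cen=np.array([xs.mean(),ys.mean()]);best=None
    for yw in yaws:
        p=np.array([*x0,yw,z0],float)
        for _ in range(4):
            r=render(n,c,p);yy,xx=np.nonzero(r);d=(cen-[xx.mean(),yy.mean()])/S
            u=proj(c,[p[0],p[1],z0+.01]);p[:2]+=(at_z(c,u+d,z0+.01)-at_z(c,u,z0+.01))[:2]
        r=render(n,c,p);iou=(r&m).sum()/(r|m).sum()
        if best is None or iou>best[1]: best=(p,iou)
    return best
E
cat > m1.py <<'E'
from fit import *
t=save('top','t1.png',(170,100,400,240),3.4);s=save('side','s1.png',(255,140,380,320),3.3)
X0={'impeller':(.45,.27),'large_bearing':(.455,-.063),'hex_nut':(.45,-.31),'bearing_block':(.45,.042),'flanged_bush':(.458,.19),'small_bearing':(.45,-.187)}
for n in X0:
    yaws=np.radians({'hex_nut':range(-30,30,5),'bearing_block':range(-30,31,5)}.get(n,[0]))
    for c in('top','side'):
        b=fit(n,c,X0[n],0,yaws)
        print(n,c,b and (np.round(b[0][:2],4),np.degrees(b[0][2]).round(),round(b[1],2)))
for n,(x,y) in {'three':(.632,.16),'two':(.635,-.15)}.items():
    for c,im in(('top',t),('side',s)):
        w=(im.min(2)>175).astype(np.uint8);k,l,st,_=cv2.connectedComponentsWithStats(cv2.morphologyEx(w,cv2.MORPH_CLOSE,np.ones((5,5))))
        u=proj(c,[x,y,.01]).astype(int);i=l[u[1],u[0]]
        q=np.argwhere(l==i)[:,::-1];h=cv2.convexHull(q.astype(np.int32)).reshape(-1,2)
        W=np.array([at_z(c,v,.016)[:2] for v in h],np.float32);print(n,c,i,cv2.minAreaRect(W*1000))
E
python3 m1.py
```

```text
impeller top (array([0.4511, 0.295 ]), np.float64(0.0), np.float64(0.91))
impeller side (array([0.4486, 0.289 ]), np.float64(0.0), np.float64(0.92))
large_bearing top (array([ 0.4662, -0.0622]), np.float64(0.0), np.float64(0.82))
large_bearing side (array([ 0.4606, -0.066 ]), np.float64(0.0), np.float64(0.93))
hex_nut top (array([ 0.4414, -0.3028]), np.float64(15.0), np.float64(0.76))
hex_nut side (array([ 0.4381, -0.3074]), np.float64(15.0), np.float64(0.9))Traceback (most recent call last):
  File "m1.py", line 7, in <module>
    b=fit(n,c,X0[n],0,yaws)
  File "fit.py", line 26, in fit
    r=render(n,c,p);yy,xx=np.nonzero(r);d=(cen-[xx.mean(),yy.mean()])/S
  File "fit.py", line 15, in render
    uv=np.array([proj(c,R@q+[p[0],p[1],p[3] if len(p)>3 else 0]) for q in pts])
                 ~~~~^^^^^^^^^^^^^^^^^^^^^^^^^^^^^^^^^^^^^^^^^^^
  File "h.py", line 11, in proj
    P=eyes.camera_params(cam);T=np.array(P['world_from_camera']);c=T[:3,:3].T@(np.array(X)-T[:3,3])
ValueError: time passes only in moves, steps and waits
```

View pics/t1.png

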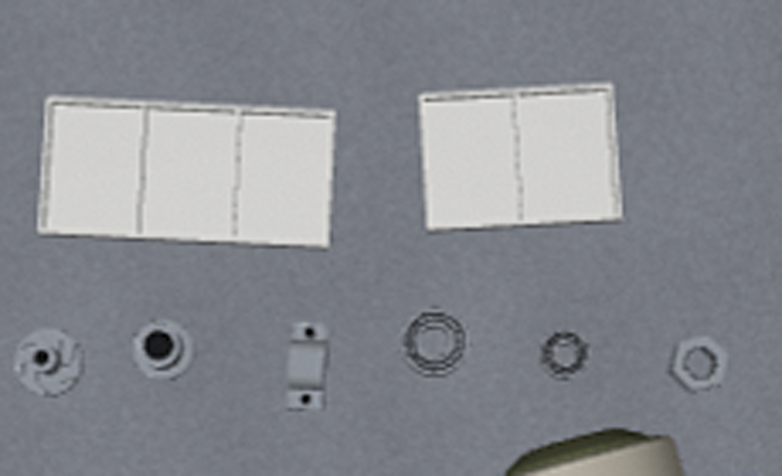

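View pics/s1.png

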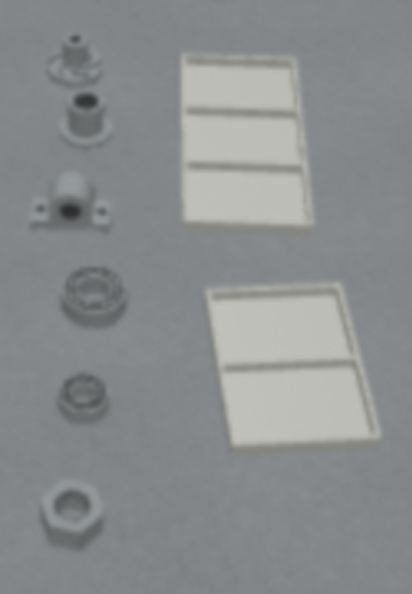

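The crops confirm the choice: white three-tray at crop (187,170), white two-tray (520,158), large bearing (435,342) clearly wider than the small one (565,353), and block with its long side along x. I'll cache the camera parameters and finish the fit.

```bash
python3 - <<'E'
s=open('h.py').read()
s=s.replace("def ray","_P={c:eyes.camera_params(c) for c in('top','side')}\ndef ray",1).replace("P=eyes.camera_params(cam)","P=_P[cam]")
open('h.py','w').write(s)
s=open('m1.py').read()
s=s.replace("for n in X0","for n in ['hex_nut','bearing_block','flanged_bush','small_bearing']").replace("'t1.png'","'t2.png'").replace("'s1.png'","'s2.png'")
open('m1.py','w').write(s)
E
python3 m1.py
```

```text
hex_nut top (array([ 0.4392, -0.3037]), np.float64(15.0), np.float64(0.82))
hex_nut side (array([ 0.4382, -0.3067]), np.float64(20.0), np.float64(0.94))
bearing_block top (array([0.4444, 0.0538]), np.float64(-5.0), np.float64(0.94))
bearing_block side (array([0.4413, 0.053 ]), np.float64(-5.0), np.float64(0.92))
flanged_bush top (array([0.463 , 0.1867]), np.float64(0.0), np.float64(0.93))
flanged_bush side (array([0.4579, 0.1827]), np.float64(0.0), np.float64(0.89))
small_bearing top (array([ 0.453 , -0.1829]), np.float64(0.0), np.float64(0.81))
small_bearing side (array([ 0.449 , -0.1852]), np.float64(0.0), np.float64(0.92))
three top 2 ((627.4622192382812, 165.07090759277344), (268.1002197265625, 127.34890747070312), 86.44137573242188)
three side 7 ((620.7958374023438, 150.17379760742188), (241.2743377685547, 115.34022521972656), 86.07019805908203)
two top 1 ((638.0043334960938, -144.49722290039062), (126.98388671875, 180.27394104003906), 2.5937910079956055)
two side 8 ((630.7354736328125, -155.2817840576172), (115.60751342773438, 160.3345184326172), 2.3490607738494873)
```

move_arm(
  deltas=[
    [8.6,-2.74,3.5,-80.7],
    [8.6,-2.74,3.5,-80.7],
    [8.6,-2.74,3.5,-80.7],
    [8.6,-2.74,3.5,-80.7],
    [8.6,-2.74,3.5,-80.7],
    [8.6,-2.74,3.5,-80.7],
    [8.6,-2.74,3.5,-80.7],
    [8.6,-2.74,3.5,-80.7],
    [8.6,-2.74,3.5,-80.7],
    [8.6,-2.74,3.5,-80.7],
  ],
  gripper=100,
  grip_force=50,
)

```text
clock: 3.05
position: [0.4389, -0.3046, 0.2997]
eef_rot: [-1.861, -2.531, 0.0]
wrist_force: [-0.2, -0.7, 0.6]
opening: 0.0854
grip_force: 0.0
```

```bash
cat > to.py <<'E'
# usage: to.py x y z psi -> deltas
import sys; from station import manip; import numpy as np
from scipy.spatial.transform import Rotation as R
x,y,z,p=map(float,sys.argv[1:5]);s=manip.get_state();r=R.from_rotvec(s['eef_rot']).as_matrix()
psi=np.degrees(np.arctan2(r[1,0],r[0,0]))
print('t',s['clock'],np.round(s['position'],4),'psi',psi.round(1),'open',round(s['opening'],4),'grip',round(s['grip_force'],1),'F',np.round(s['wrist_force'],1),'->',np.round(r.T@(np.array([x,y,z])-s['position'])/.03,2),((psi-p+180)%360-180).round(1))
E
python3 to.py .4387 -.305 .177 107
```

```text
t 3.05 [ 0.4389 -0.3046  0.2997] psi 107.3 open 0.0854 grip 0.0 F [-0.2 -0.7  0.6] -> [-0.01 -0.01  4.09] 0.3
```

move_arm(
  deltas=[
    [0,0,2,0],
    [0,0,3,0],
    [0,0,3.6,0],
    [0,0,3.9,0],
    [0,0,4.0,0],
    [0,0,4.0,0],
    [0,0,4.0,0],
  ],
)

```text
clock: 3.75
position: [0.439, -0.3049, 0.1808]
eef_rot: [1.866, 2.525, -0.001]
wrist_force: [-0.3, 0.6, 0.4]
opening: 0.0857
grip_force: 0.0
```

move_arm(
  deltas=[
    [0,0,0,0],
    [0,0,0,0],
    [0,0,0,0],
    [0,0,0,0],
    [0,0,0,0],
    [0,0,0,0],
    [0,0,0,0],
  ],
  gripper=0,
)

```text
clock: 4.45
position: [0.4389, -0.3048, 0.1806]
eef_rot: [1.867, 2.525, -0.0]
wrist_force: [0.7, 1.9, 5.1]
opening: 0.045
grip_force: 51.6
```

```bash
python3 to.py .6205 .0757 .28 86; python3 -c "
from h import *
save('side','s3.png',(200,220,400,370),4)"
```

```text
t 4.45 [ 0.4389 -0.3048  0.1806] psi 107.0 open 0.045 grip 51.6 F [0.7 1.9 5.1] -> [10.35  9.51 -3.32] 21.0
```

View pics/s3.png

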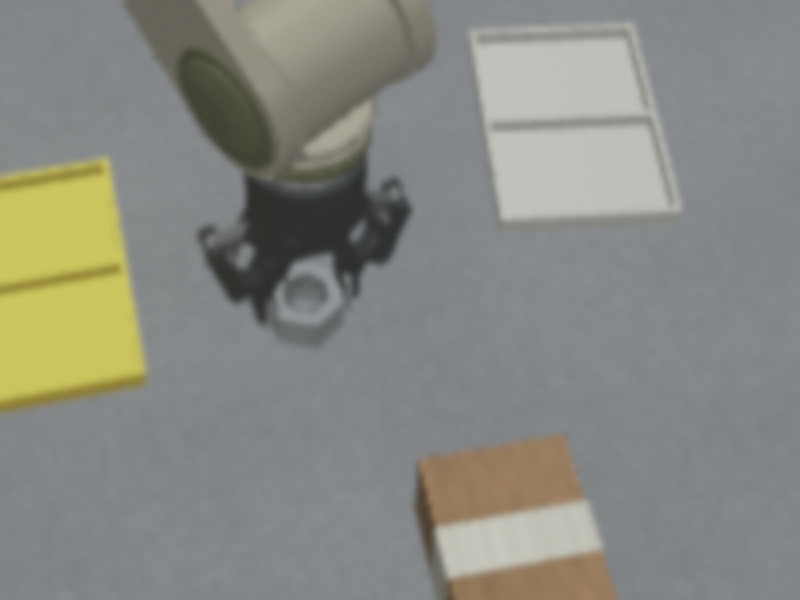

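The nut is held at crop (310,300), opening 45 mm, which matches its flats.

move_arm(
  deltas=[
    [0,0,-1.0,0],
    [0,0,-2.2,0],
    [0.5,0.5,-3.3,0],
    [1.9,1.8,-3.3,8],
    [3.3,3.0,-3.3,15],
    [4.7,4.3,-3.3,21],
    [6.1,5.6,-3.3,21],
    [7.5,6.9,-3.3,21],
    [8.7,8.0,-3.3,21],
    [9.7,8.9,-3.3,21],
  ],
)

```text
clock: 5.5
position: [0.5976, 0.0292, 0.2785]
eef_rot: [-2.296, -2.143, 0.001]
wrist_force: [0.5, -0.1, -2.7]
opening: 0.045
grip_force: 52.4
```

```bash
python3 to.py .6205 .0757 .1856 86
```

```text
t 5.5 [0.5976 0.0292 0.2785] psi 86.0 open 0.045 grip 52.4 F [ 0.5 -0.1 -2.7] -> [1.6  0.66 3.1 ] 0.0
```

move_arm(
  deltas=[
    [0.5,0.3,0,0],
    [0.8,0.5,1.0,0],
    [0.8,0.5,2.0,0],
    [0.8,0.5,2.0,0],
    [0.8,0.5,2.0,0],
  ],
)

```text
clock: 6.0
position: [0.6138, 0.0498, 0.219]
eef_rot: [-2.297, -2.143, 0.001]
wrist_force: [-0.3, 0.1, -1.7]
opening: 0.0447
grip_force: 52.3
```

```bash
python3 to.py .6205 .0757 .1856 86
```

```text
t 6.0 [0.6138 0.0498 0.219 ] psi 86.0 open 0.0447 grip 52.3 F [-0.3  0.1 -1.7] -> [0.88 0.16 1.11] 0.0
```

move_arm(
  deltas=[
    [0.5,0.1,0,0],
    [0.88,0.16,0,0],
    [0.88,0.16,0.4,0],
    [0.88,0.16,0.7,0],
    [0.88,0.16,0.9,0],
    [0.88,0.16,1.02,0],
    [0.88,0.16,1.1,0],
    [0.88,0.16,1.13,0],
    [0.88,0.16,1.13,0],
  ],
)

```text
clock: 6.9
position: [0.6204, 0.0759, 0.1849]
eef_rot: [2.297, 2.143, 0.0]
wrist_force: [-0.5, 0.3, -1.2]
opening: 0.0448
grip_force: 52.4
```

```bash
python3 to.py .6205 .0757 .1846 86; python3 -c "
from h import *
save('side','s4.png',(280,140,400,230),6)"
```

```text
t 6.9 [0.6204 0.0759 0.1849] psi 86.0 open 0.0448 grip 52.4 F [-0.5  0.3 -1.2] -> [-0.01  0.    0.01] 0.0
```

View pics/s4.png

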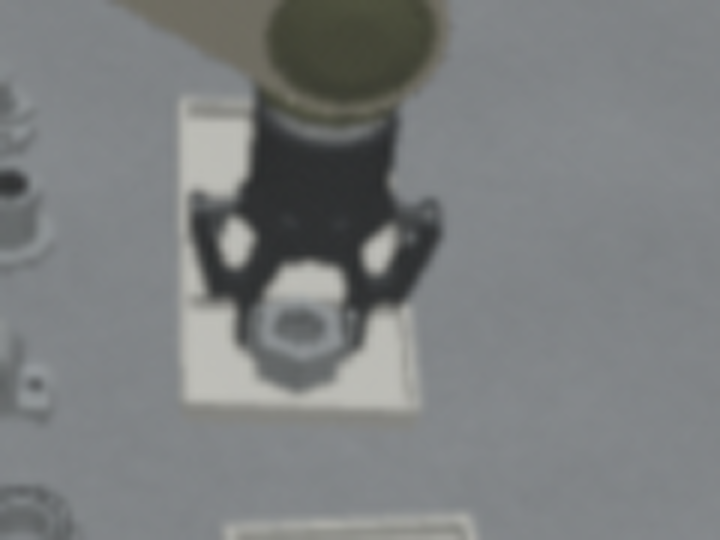

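The nut sits at crop (298,340) inside the right-hand compartment, just at the floor. Press the last millimetre and release.

move_arm(
  deltas=[
    [0,0,0.03,0],
    [0,0,0.06,0],
    [0,0,0.06,0],
  ],
)

```text
clock: 7.25
position: [0.6204, 0.076, 0.1846]
eef_rot: [2.296, 2.143, 0.001]
wrist_force: [-3.6, 0.0, 8.8]
opening: 0.0452
grip_force: 53.7
```

move_arm(
  deltas=[
    [0,0,0,0],
    [0,0,0,0],
    [0,0,0,0],
    [0,0,0,0],
  ],
  gripper=78,
)

```text
clock: 7.65
position: [0.6204, 0.076, 0.183]
eef_rot: [2.297, 2.143, 0.0]
wrist_force: [0.4, 0.9, 1.3]
opening: 0.0669
grip_force: 0.0
```

move_arm(
  deltas=[
    [0,0,-0.8,0],
    [0,0,-2,0],
    [0,0,-3,0],
    [0,0,-3.5,0],
    [0,0,-3.5,0],
  ],
)

```text
clock: 8.15
position: [0.6205, 0.076, 0.2903]
eef_rot: [2.294, 2.141, 0.005]
wrist_force: [0.6, -0.1, -0.6]
opening: 0.0667
grip_force: 0.0
```

```bash
python3 to.py .4634 -.064 .23 90
```

```text
t 8.15 [0.6205 0.076  0.2903] psi 86.0 open 0.0667 grip 0.0 F [ 0.6 -0.1 -0.6] -> [-5.02 -4.91  1.99] -4.0
```

Now the large bearing.

move_arm(
  deltas=[
    [-1,-1,0,-4],
    [-2.2,-2.1,0,-4],
    [-3.4,-3.3,0.5,-4],
    [-4.6,-4.5,1,-4],
    [-5.02,-4.91,1.5,-4],
    [-5.02,-4.91,2,-4],
    [-5.02,-4.91,2,-4],
    [-5.02,-4.91,2,-4],
  ],
  gripper=100,
)

```text
clock: 8.95
position: [0.4632, -0.064, 0.2277]
eef_rot: [-2.22, -2.222, 0.001]
wrist_force: [0.8, -0.1, 0.3]
opening: 0.0853
grip_force: 0.0
```

```bash
python3 to.py .4634 -.064 .176 90
```

```text
t 8.95 [ 0.4632 -0.064   0.2277] psi 90.1 open 0.0853 grip 0.0 F [ 0.8 -0.1  0.3] -> [-0.    0.01  1.72] 0.1
```

move_arm(
  deltas=[
    [0,0,0.6,0],
    [0,0,1.1,0],
    [0,0,1.4,0],
    [0,0,1.6,0],
    [0,0,1.7,0],
    [0,0,1.7,0],
  ],
)

```text
clock: 9.55
position: [0.4631, -0.064, 0.1771]
eef_rot: [2.22, 2.222, 0.0]
wrist_force: [0.3, -0.7, -0.4]
opening: 0.0857
grip_force: 0.0
```

move_arm(
  deltas=[
    [0,0,0,0],
    [0,0,0,0],
    [0,0,0,0],
    [0,0,0,0],
    [0,0,0,0],
    [0,0,0,0],
  ],
  gripper=0,
)

```text
clock: 10.15
position: [0.4632, -0.0641, 0.1781]
eef_rot: [2.22, 2.221, 0.001]
wrist_force: [-1.4, 0.7, 10.0]
opening: 0.0598
grip_force: 51.9
```

move_arm(
  deltas=[
    [0,0,-0.5,0],
    [0,0,-1.5,0],
    [0,0,-2.8,0],
    [0,0,-3.5,0],
    [0,0,-3.5,0],
    [0,0,-3.5,0],
  ],
)

```text
clock: 10.75
position: [0.4627, -0.0639, 0.2815]
eef_rot: [-2.22, -2.222, 0.0]
wrist_force: [-0.7, 0.2, -3.4]
opening: 0.0602
grip_force: 55.9
```

```bash
python3 to.py .626 .1635 .28 86; python3 -c "
from h import *
save('side','s5.png',(210,160,350,265),5)"
```

```text
t 10.75 [ 0.4627 -0.0639  0.2815] psi 90.0 open 0.0602 grip 55.9 F [-0.7  0.2 -3.4] -> [7.58 5.45 0.05] 4.0
```

View pics/s5.png

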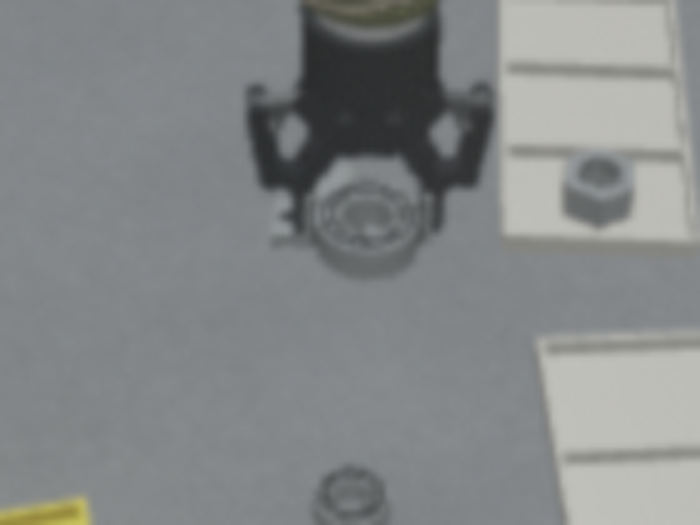

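The bearing is held level at crop (365,225); the nut is upright in its compartment at (598,188).

move_arm(
  deltas=[
    [0.8,0.6,0,4],
    [2.0,1.5,0,4],
    [3.3,2.4,0,4],
    [4.6,3.3,0,4],
    [5.9,4.2,0,4],
    [6.9,4.9,0,4],
    [7.58,5.45,0,4],
    [7.58,5.45,1,4],
    [7.58,5.45,2,4],
    [7.58,5.45,2,4],
  ],
)

```text
clock: 11.8
position: [0.6252, 0.1635, 0.2158]
eef_rot: [-2.291, -2.139, 0.015]
wrist_force: [-0.2, -0.1, -3.3]
opening: 0.0598
grip_force: 55.9
```

```bash
python3 to.py .626 .1635 .182 86
```

```text
t 11.8 [0.6252 0.1635 0.2158] psi 86.1 open 0.0598 grip 55.9 F [-0.2 -0.1 -3.3] -> [0.   0.04 1.13] 0.1
```

move_arm(
  deltas=[
    [0,0,0,0],
    [0,0,0.4,0],
    [0,0,0.7,0],
    [0,0,0.9,0],
    [0,0,1.0,0],
    [0,0,1.0,0],
    [0,0,1.0,0],
  ],
)

```text
clock: 12.5
position: [0.6264, 0.1635, 0.1923]
eef_rot: [2.297, 2.143, 0.001]
wrist_force: [0.4, 0.8, -2.0]
opening: 0.0599
grip_force: 56.0
```

```bash
python3 to.py .626 .1635 .182 86
```

```text
t 12.5 [0.6264 0.1635 0.1923] psi 86.0 open 0.0599 grip 56.0 F [ 0.4  0.8 -2. ] -> [ 0.   -0.01  0.34] 0.0
```

move_arm(
  deltas=[
    [0,0,0.1,0],
    [0,0,0.2,0],
    [0,0,0.26,0],
    [0,0,0.31,0],
    [0,0,0.34,0],
    [0,0,0.37,0],
    [0,0,0.37,0],
  ],
)

```text
clock: 13.2
position: [0.6262, 0.1635, 0.1822]
eef_rot: [2.296, 2.143, 0.001]
wrist_force: [-4.9, -1.6, 8.0]
opening: 0.0601
grip_force: 56.9
```

move_arm(
  deltas=[
    [0,0,0,0],
    [0,0,0,0],
    [0,0,0,0],
    [0,0,0,0],
  ],
  gripper=88,
)

```text
clock: 13.6
position: [0.6264, 0.1635, 0.1809]
eef_rot: [2.297, 2.143, 0.0]
wrist_force: [-0.5, 0.2, -0.4]
opening: 0.0753
grip_force: 0.0
```

move_arm(
  deltas=[
    [0,0,-0.8,0],
    [0,0,-2,0],
    [0,0,-3,0],
    [0,0,-3.5,0],
    [0,0,-3.5,0],
  ],
)

```text
clock: 14.1
position: [0.6265, 0.1635, 0.2883]
eef_rot: [2.295, 2.141, 0.006]
wrist_force: [-0.3, 0.7, -0.2]
opening: 0.0752
grip_force: 0.0
```

```bash
python3 to.py .450 .292 .27 90
```

```text
t 14.1 [0.6265 0.1635 0.2883] psi 86.0 open 0.0752 grip 0.0 F [-0.3  0.7 -0.2] -> [ 3.87 -6.17  0.58] -4.0
```

move_arm(
  deltas=[
    [0.6,-1,0,-4],
    [1.4,-2.2,0,-4],
    [2.2,-3.5,0,-4],
    [3.0,-4.8,0.5,-4],
    [3.6,-5.8,0.5,-4],
    [3.87,-6.17,0.5,-4],
    [3.87,-6.17,1,-4],
    [3.87,-6.17,1.5,-4],
    [3.87,-6.17,1.5,-4],
  ],
  gripper=80,
)

```text
clock: 15.0
position: [0.4498, 0.2917, 0.2389]
eef_rot: [-2.22, -2.221, 0.006]
wrist_force: [0.4, 0.5, 0.7]
opening: 0.0681
grip_force: 0.0
```

```bash
python3 to.py .450 .292 .198 90; python3 -c "
from h import *
save('side','s6.png',(220,110,360,215),5)"
```

```text
t 15.0 [0.4498 0.2917 0.2389] psi 90.0 open 0.0681 grip 0.0 F [0.4 0.5 0.7] -> [0.01 0.01 1.36] 0.0
```

View pics/s6.png

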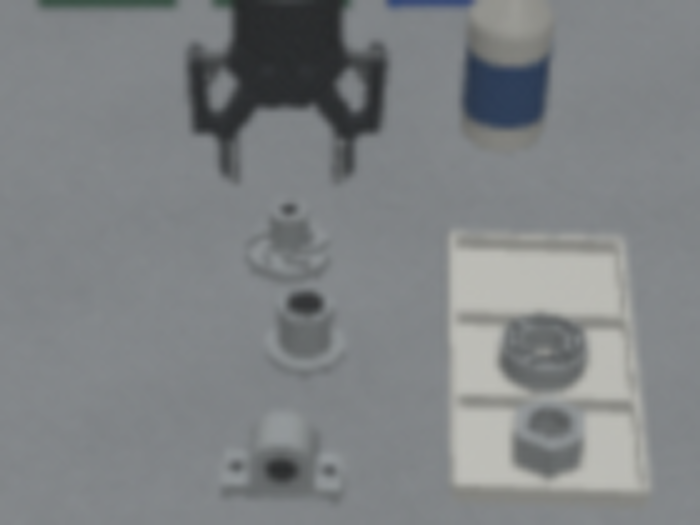

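The gripper is open above the impeller hub at crop (290,208). Bearing (543,350) and nut (547,438) lie flat in their compartments. Quick check of the impeller's y.

```bash
python3 -c "
from fit import *
print(proj('side',[.45,.292,.044]),at_z('side',[278,151.8],.044))
b=fit('impeller','side',(.45,.292));print(b)
s=manip.get_state()
print(fit('hex_nut','side',(.62,.076),.004,np.radians(range(-30,30,5))),fit('large_bearing','side',(.626,.1635),.004))
"
```

```text
[277.62954508 150.94467938] [0.45127272 0.28685149 0.044     ]
(array([0.44736468, 0.28782726, 0.        , 0.        ]), np.float64(0.9377464788732395))
(array([ 0.61815271,  0.0708007 , -0.17453293,  0.004     ]), np.float64(0.881089258698941)) (array([0.62290148, 0.16060518, 0.        , 0.004     ]), np.float64(0.8489140698772427))
```

Side camera bias is about -3 mm and the estimate holds. Descend and grip.

move_arm(
  deltas=[
    [0,0,0.4,0],
    [0,0,0.8,0],
    [0,0,1.1,0],
    [0,0,1.3,0],
    [0,0,1.36,0],
    [0,0,1.36,0],
  ],
)

```text
clock: 15.8
position: [0.4497, 0.2921, 0.1999]
eef_rot: [-2.22, -2.222, 0.001]
wrist_force: [0.6, -0.5, -0.2]
opening: 0.0685
grip_force: 0.0
```

move_arm(
  deltas=[
    [0,0,0,0],
    [0,0,0,0],
    [0,0,0,0],
    [0,0,0,0],
    [0,0,0,0],
    [0,0,0,0],
    [0,0,0,0],
  ],
  gripper=0,
)

```text
clock: 16.5
position: [0.4499, 0.2921, 0.2008]
eef_rot: [2.22, 2.222, 0.002]
wrist_force: [-0.3, -0.1, 5.0]
opening: 0.0241
grip_force: 48.9
```

move_arm(
  deltas=[
    [0,0,-0.4,0],
    [0,0,-1.2,0],
    [0,0,-2.2,0],
    [0,0,-3,0],
    [0,0,-3,0],
    [0,0,-3,0],
  ],
)

```text
clock: 17.1
position: [0.4493, 0.2919, 0.2899]
eef_rot: [-2.22, -2.222, 0.001]
wrist_force: [0.2, 0.2, -2.1]
opening: 0.0242
grip_force: 49.3
```

```bash
python3 to.py .6315 .2513 .28 86
```

```text
t 17.1 [0.4493 0.2919 0.2899] psi 90.0 open 0.0242 grip 49.3 F [ 0.2  0.2 -2.1] -> [-1.36  6.07  0.33] 4.0
```

move_arm(
  deltas=[
    [-0.2,1,0,4],
    [-0.5,2.2,0,4],
    [-0.8,3.5,0,4],
    [-1.1,4.8,0,4],
    [-1.36,5.7,0,4],
    [-1.36,6.07,0,4],
    [-1.36,6.07,1,4],
    [-1.36,6.07,1.8,4],
    [-1.36,6.07,1.8,4],
    [-1.36,6.07,1.8,4],
  ],
)

```text
clock: 18.1
position: [0.6318, 0.2514, 0.2353]
eef_rot: [-2.296, -2.143, 0.003]
wrist_force: [0.0, 0.8, -1.2]
opening: 0.024
grip_force: 49.6
```

```bash
python3 to.py .6315 .2513 .2045 86
```

```text
t 18.1 [0.6318 0.2514 0.2353] psi 86.0 open 0.024 grip 49.6 F [ 0.   0.8 -1.2] -> [-0.   -0.01  1.03] 0.0
```

move_arm(
  deltas=[
    [0,0,0.3,0],
    [0,0,0.55,0],
    [0,0,0.75,0],
    [0,0,0.88,0],
    [0,0,0.96,0],
    [0,0,1.02,0],
    [0,0,1.06,0],
    [0,0,1.06,0],
  ],
)

```text
clock: 18.9
position: [0.6318, 0.2514, 0.2048]
eef_rot: [2.297, 2.143, 0.001]
wrist_force: [-1.9, -1.0, 1.5]
opening: 0.0238
grip_force: 49.8
```

move_arm(
  deltas=[
    [0,0,0.04,0],
    [0,0,0.04,0],
    [0,0,0.04,0],
  ],
)

```text
clock: 19.2
position: [0.6317, 0.2514, 0.2048]
eef_rot: [2.296, 2.143, 0.001]
wrist_force: [-5.9, -1.7, 8.5]
opening: 0.0236
grip_force: 50.7
```

move_arm(
  deltas=[
    [0,0,0,0],
    [0,0,0,0],
    [0,0,0,0],
    [0,0,0,0],
  ],
  gripper=60,
)

```text
clock: 19.6
position: [0.6319, 0.2514, 0.203]
eef_rot: [-2.297, -2.143, 0.0]
wrist_force: [0.1, 0.1, -0.1]
opening: 0.0512
grip_force: 0.0
```

move_arm(
  deltas=[
    [0,0,-0.8,0],
    [0,0,-2,0],
    [0,0,-3,0],
    [0,0,-3,0],
  ],
)

```text
clock: 20.0
position: [0.6322, 0.2515, 0.298]
eef_rot: [2.293, 2.14, 0.012]
wrist_force: [0.2, 0.1, 0.4]
opening: 0.0509
grip_force: 0.0
```

```bash
python3 to.py .4605 .1847 .23 90
```

```text
t 20.0 [0.6322 0.2515 0.298 ] psi 86.1 open 0.0509 grip 0.0 F [0.2 0.1 0.4] -> [-2.62 -5.58  2.21] -3.9
```

move_arm(
  deltas=[
    [-0.5,-1,0,-4],
    [-1.1,-2.3,0,-4],
    [-1.7,-3.6,0.3,-4],
    [-2.3,-4.8,0.8,-4],
    [-2.62,-5.58,1.3,-4],
    [-2.62,-5.58,1.8,-4],
    [-2.62,-5.58,2.2,-4],
    [-2.62,-5.58,2.2,-4],
    [-2.62,-5.58,2.2,-4],
  ],
  gripper=90,
)

```text
clock: 20.9
position: [0.4595, 0.1845, 0.2271]
eef_rot: [-2.22, -2.222, 0.001]
wrist_force: [-0.5, 0.0, 0.6]
opening: 0.077
grip_force: 0.0
```

```bash
python3 to.py .4605 .1847 .188 90
```

```text
t 20.9 [0.4595 0.1845 0.2271] psi 90.0 open 0.077 grip 0.0 F [-0.5  0.   0.6] -> [0.01 0.03 1.3 ] 0.0
```

move_arm(
  deltas=[
    [0,0,0.4,0],
    [0,0,0.8,0],
    [0,0,1.1,0],
    [0,0,1.25,0],
    [0,0,1.3,0],
    [0,0,1.3,0],
  ],
)

```text
clock: 21.5
position: [0.4595, 0.1846, 0.1883]
eef_rot: [2.22, 2.222, 0.0]
wrist_force: [-0.3, -0.2, -0.0]
opening: 0.0773
grip_force: 0.0
```

move_arm(
  deltas=[
    [0,0,0,0],
    [0,0,0,0],
    [0,0,0,0],
    [0,0,0,0],
    [0,0,0,0],
    [0,0,0,0],
    [0,0,0,0],
  ],
  gripper=0,
)

```text
clock: 22.2
position: [0.4597, 0.1845, 0.1888]
eef_rot: [2.22, 2.222, 0.002]
wrist_force: [0.3, -0.6, 5.8]
opening: 0.0363
grip_force: 49.7
```

move_arm(
  deltas=[
    [0,0,-0.4,0],
    [0,0,-1.2,0],
    [0,0,-2.2,0],
    [0,0,-3.2,0],
    [0,0,-3.5,0],
    [0,0,-3.5,0],
    [0,0,-3.5,0],
  ],
)

```text
clock: 22.9
position: [0.4591, 0.1845, 0.2918]
eef_rot: [-2.22, -2.221, 0.003]
wrist_force: [0.7, -0.3, -2.1]
opening: 0.036
grip_force: 50.5
```

```bash
python3 to.py .638 -.19 .28 92.5
```

```text
t 22.9 [0.4591 0.1845 0.2918] psi 90.0 open 0.036 grip 50.5 F [ 0.7 -0.3 -2.1] -> [-12.49   5.96   0.38] -2.5
```

move_arm(
  deltas=[
    [-0.8,0.4,0,-2.5],
    [-2.1,1.0,0,-2.5],
    [-3.5,1.7,0,-2.5],
    [-4.9,2.3,0,-2.5],
    [-6.3,3.0,0,-2.5],
    [-7.7,3.7,0,-2.5],
    [-9.1,4.3,0,-2.5],
    [-10.4,5.0,0,-2.5],
    [-11.5,5.5,0,-2.5],
    [-12.2,5.8,0,-2.5],
  ],
)

```text
clock: 23.9
position: [0.6343, -0.1841, 0.2902]
eef_rot: [-2.172, -2.266, 0.002]
wrist_force: [-0.5, 0.2, -2.4]
opening: 0.0362
grip_force: 50.5
```

move_arm(
  deltas=[
    [0,0,0,0],
    [0,0,0.5,0],
    [0,0,1.2,0],
    [0,0,1.7,0],
    [0,0,1.7,0],
    [0,0,1.7,0],
  ],
)

```text
clock: 24.5
position: [0.6336, -0.1809, 0.2414]
eef_rot: [-2.17, -2.269, 0.001]
wrist_force: [0.5, -0.1, -1.6]
opening: 0.036
grip_force: 50.6
```

```bash
python3 to.py .638 -.19 .1925 92.5
```

```text
t 24.5 [ 0.6336 -0.1809  0.2414] psi 92.6 open 0.036 grip 50.6 F [ 0.5 -0.1 -1.6] -> [-0.31  0.13  1.63] 0.1
```

move_arm(
  deltas=[
    [-0.31,0.13,0.4,0],
    [-0.31,0.13,0.9,0],
    [-0.31,0.13,1.2,0],
    [-0.31,0.13,1.4,0],
    [-0.31,0.13,1.52,0],
    [-0.31,0.13,1.6,0],
    [-0.31,0.13,1.65,0],
    [-0.31,0.13,1.68,0],
    [-0.31,0.13,1.68,0],
  ],
)

```text
clock: 25.4
position: [0.638, -0.1904, 0.1929]
eef_rot: [2.171, 2.27, 0.0]
wrist_force: [-3.1, 0.6, 4.2]
opening: 0.0359
grip_force: 51.2
```

Contact with the floor; release.

move_arm(
  deltas=[
    [0,0,0.03,0],
    [0,0,0.03,0],
  ],
)

```text
clock: 25.6
position: [0.638, -0.1904, 0.1928]
eef_rot: [2.17, 2.269, 0.0]
wrist_force: [-6.2, 2.4, 10.6]
opening: 0.036
grip_force: 52.0
```

move_arm(
  deltas=[
    [0,0,0,0],
    [0,0,0,0],
    [0,0,0,0],
    [0,0,0,0],
  ],
  gripper=75,
)

```text
clock: 26.0
position: [0.638, -0.1905, 0.1907]
eef_rot: [-2.172, -2.27, -0.0]
wrist_force: [0.0, -0.6, -0.8]
opening: 0.0639
grip_force: 0.0
```

move_arm(
  deltas=[
    [0,0,-0.8,0],
    [0,0,-2,0],
    [0,0,-3,0],
    [0,0,-3,0],
  ],
)

```text
clock: 26.4
position: [0.6385, -0.1906, 0.2855]
eef_rot: [2.166, 2.265, 0.004]
wrist_force: [0.1, -0.3, 0.4]
opening: 0.0636
grip_force: 0.0
```

```bash
python3 to.py .443 .0534 .25 -5; python3 -c "
from h import *; print(manip.get_state()['q'])"
```

```text
t 26.4 [ 0.6385 -0.1906  0.2855] psi 92.5 open 0.0636 grip 0.0 F [ 0.1 -0.3  0.4] -> [ 8.42 -6.16  1.1 ] 97.5
[-4.67384332e-01  6.77033108e-01  1.12025065e+00  6.60703487e-05
  1.33590656e+00 -5.11916376e-01]
```

move_arm(
  deltas=[
    [1,-0.7,0,8.5],
    [2,-1.5,0,17],
    [3,-2.2,0,25.5],
    [4.1,-3,0,34],
    [5.2,-3.8,0,42.5],
    [6.2,-4.5,0,51],
    [7.2,-5.2,0,59.5],
    [8.0,-5.8,0,68],
    [8.42,-6.16,0,76.5],
    [8.42,-6.16,0,85],
  ],
  gripper=90,
)

```text
clock: 27.4
position: [0.4406, 0.0552, 0.2805]
eef_rot: [-3.135, -0.2, 0.003]
wrist_force: [0.2, -0.6, -0.0]
opening: 0.0769
grip_force: 0.0
```

move_arm(
  deltas=[
    [0,0,0.5,6],
    [0,0,1,12],
    [0,0,1.2,12],
    [0,0,1.2,12],
  ],
)

```text
clock: 27.8
position: [0.4421, 0.0537, 0.2441]
eef_rot: [-3.139, 0.118, 0.003]
wrist_force: [0.6, 0.6, 0.8]
opening: 0.0769
grip_force: 0.0
```

```bash
python3 to.py .443 .0534 .195 -5; python3 -c "
from h import *
save('side','s7.png',(210,130,390,265),4.4)"
```

```text
t 27.8 [0.4421 0.0537 0.2441] psi -4.3 open 0.0769 grip 0.0 F [0.6 0.6 0.8] -> [0.04 0.01 1.64] 0.7
```

View pics/s7.png

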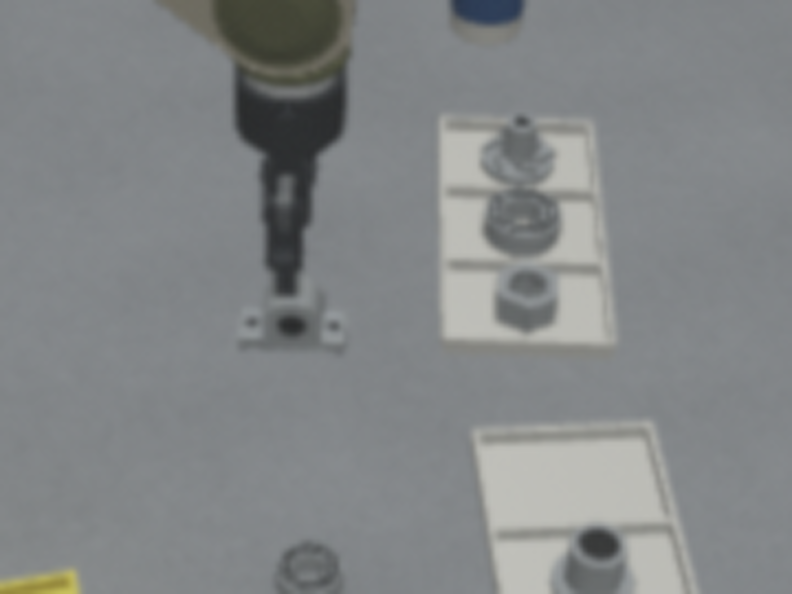

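Impeller (518,155), bearing (521,220) and nut (527,300) are in the three-tray and the bush (597,565) in the two-tray; the gripper straddles the block at (290,320).

move_arm(
  deltas=[
    [0,0,0.5,0.7],
    [0,0,1.0,0.7],
    [0,0,1.4,0.7],
    [0,0,1.6,0.7],
    [0.03,0,1.7,0.7],
    [0.03,0,1.7,0.7],
    [0.03,0,1.7,0.7],
  ],
)

```text
clock: 28.55
position: [0.4432, 0.0536, 0.1943]
eef_rot: [3.138, -0.141, 0.001]
wrist_force: [-0.6, 1.0, 1.5]
opening: 0.0772
grip_force: 0.0
```

move_arm(
  deltas=[
    [0,0,0,0],
    [0,0,0,0],
    [0,0,0,0],
    [0,0,0,0],
    [0,0,0,0],
    [0,0,0,0],
    [0,0,0,0],
  ],
  gripper=0,
)

```text
clock: 29.25
position: [0.4431, 0.0536, 0.1942]
eef_rot: [3.138, -0.141, 0.001]
wrist_force: [-0.4, 0.3, 5.5]
opening: 0.0314
grip_force: 49.7
```

move_arm(
  deltas=[
    [0,0,-0.4,0],
    [0,0,-1.2,0],
    [0,0,-2.2,0],
    [0,0,-3.0,0],
    [0,0,-3.0,0],
    [0,0,-3.0,0],
  ],
)

```text
clock: 29.85
position: [0.4427, 0.0537, 0.2832]
eef_rot: [-3.138, 0.141, 0.001]
wrist_force: [-0.4, -0.3, -3.8]
opening: 0.0312
grip_force: 50.6
```

```bash
python3 to.py .634 -.102 .28 2.6
```

```text
t 29.85 [0.4427 0.0537 0.2832] psi -5.2 open 0.0312 grip 50.6 F [-0.4 -0.3 -3.8] -> [6.82 4.59 0.1 ] -7.8
```

move_arm(
  deltas=[
    [0.8,0.5,0,-4],
    [1.8,1.2,0,-7.8],
    [2.9,1.9,0,-7.8],
    [4.0,2.7,0,-7.8],
    [5.1,3.4,0,-7.8],
    [6.1,4.1,0,-7.8],
    [6.82,4.59,0,-7.8],
    [6.82,4.59,0.6,-7.8],
    [6.82,4.59,1.2,-7.8],
    [6.82,4.59,1.2,-7.8],
  ],
)

```text
clock: 30.85
position: [0.6338, -0.1019, 0.2428]
eef_rot: [-3.137, -0.072, 0.013]
wrist_force: [-0.7, -0.9, -4.1]
opening: 0.0311
grip_force: 50.3
```

move_arm(
  deltas=[
    [0,0,0.2,0],
    [0,0,0.4,0],
    [0,0,0.4,0],
  ],
)

```text
clock: 31.15
position: [0.6343, -0.1018, 0.2352]
eef_rot: [-3.14, -0.073, 0.002]
wrist_force: [-0.4, 0.4, -4.0]
opening: 0.031
grip_force: 50.5
```

```bash
python3 to.py .634 -.102 .1985 2.6; python3 -c "
from h import *
save('side','s8.png',(290,190,400,290),6)"
```

```text
t 31.15 [ 0.6343 -0.1018  0.2352] psi 2.6 open 0.031 grip 50.5 F [-0.4  0.4 -4. ] -> [-0.01  0.01  1.22] 0.0
```

View pics/s8.png

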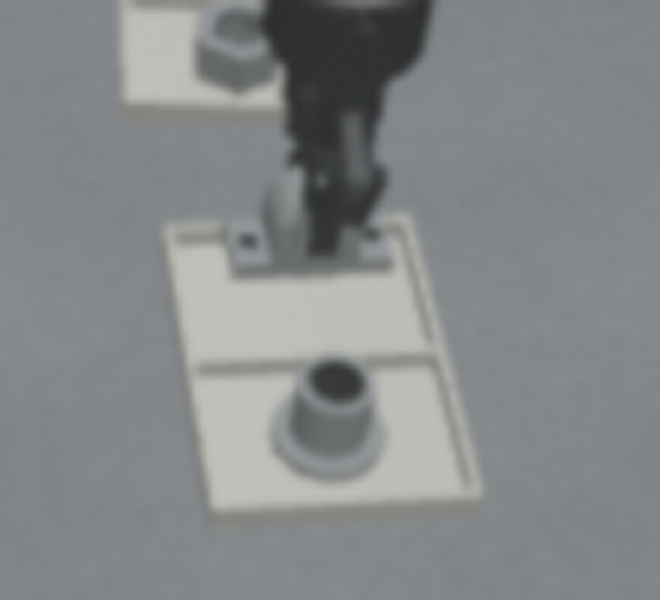

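The block hangs level over the empty compartment at crop (310,250), and the bush stands upright at (333,425). Lower.

move_arm(
  deltas=[
    [0,0,0.4,0],
    [0,0,0.7,0],
    [0,0,0.92,0],
    [0,0,1.06,0],
    [0,0,1.14,0],
    [0,0,1.2,0],
    [0,0,1.25,0],
    [0,0,1.25,0],
  ],
)

```text
clock: 32.0
position: [0.6345, -0.1019, 0.1984]
eef_rot: [3.141, 0.072, 0.0]
wrist_force: [0.0, -0.4, -4.1]
opening: 0.0313
grip_force: 50.5
```

move_arm(
  deltas=[
    [0,0,0.02,0],
    [0,0,0.05,0],
    [0,0,0.07,0],
    [0,0,0.07,0],
  ],
)

```text
clock: 32.4
position: [0.6344, -0.1018, 0.1982]
eef_rot: [3.14, 0.073, 0.002]
wrist_force: [-6.0, 1.6, 9.8]
opening: 0.0311
grip_force: 52.3
```

move_arm(
  deltas=[
    [0,0,0,0],
    [0,0,0,0],
    [0,0,0,0],
    [0,0,0,0],
  ],
  gripper=60,
)

```text
clock: 32.8
position: [0.6345, -0.102, 0.1961]
eef_rot: [-3.141, -0.072, -0.0]
wrist_force: [0.1, 0.0, -0.3]
opening: 0.051
grip_force: 0.0
```

move_arm(
  deltas=[
    [0,0,-0.8,0],
    [0,0,-2,0],
    [0,0,-3.5,0],
    [-1,0,-5,0],
    [-2.5,0,-5.5,0],
    [-4,0,-5.5,0],
    [-4,0,-5.5,0],
  ],
)

```text
clock: 33.5
position: [0.5102, -0.1067, 0.3613]
eef_rot: [-3.139, -0.071, 0.006]
wrist_force: [0.9, 0.3, -0.2]
opening: 0.0512
grip_force: 0.0
```

```bash
python3 -c "
from fit import *
save('side','s9.png',(255,110,400,290),3.3)
s=manip.get_state();print(s['clock'],s['position'])
Y=np.radians(range(-30,30,5))
for n,x,z in(('impeller',(.632,.251),.004),('large_bearing',(.626,.163),.004),('hex_nut',(.62,.076),.004),('bearing_block',(.634,-.102),.004),('flanged_bush',(.638,-.19),.004),('small_bearing',(.451,-.184),0)):
    b=fit(n,'side',x,z,Y if n in('hex_nut','bearing_block') else (0,));print(n,b and (b[0][:2].round(4)+[.003,.004],round(b[1],2)))
"
```

```text
33.55 [ 0.51262903 -0.10725898  0.36173945]
impeller (array([0.6321, 0.2534]), np.float64(0.7))
large_bearing (array([0.6282, 0.1653]), np.float64(0.95))
hex_nut (array([0.6204, 0.077 ]), np.float64(0.91))
bearing_block (array([ 0.637 , -0.1001]), np.float64(0.91))
flanged_bush (array([ 0.638 , -0.1876]), np.float64(0.94))
small_bearing (array([ 0.4528, -0.1814]), np.float64(0.89))
```

View pics/s9.png

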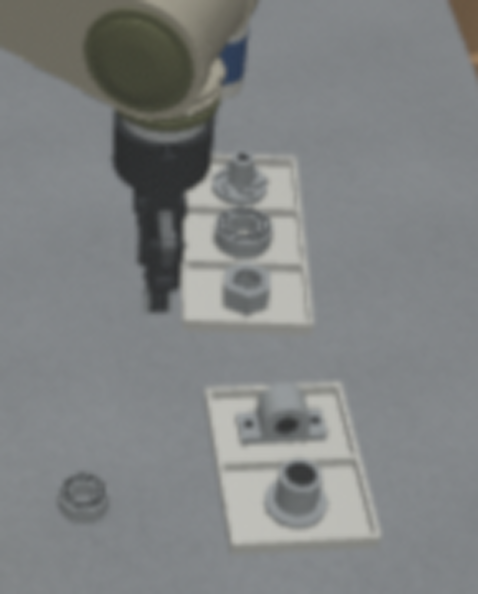

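All five parts stand upright and centred: impeller (240,180), bearing (243,232), nut (247,288), block (285,420), bush (298,495). The small bearing is untouched.

```bash
python3 -c "
from station import sign_off
print(sign_off())"
```

```text
the job is handed in; nothing more can be done
None
```

I put all five parts in their trays, one per compartment, upright and near the centres by the last camera check, without disturbing the small bearing, bottle or carton, and handed the job in at about 34 s; the sign-off returned no verdict.

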